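# Balance check of a plug-in relay module

### The job

Pull the relay module straight out of the sloping test socket, against its spring detents, and check its balance: set it down level, right way up, so that it stays balanced by itself on the domed top of the balance stand. Let go only once it rests on the dome, do not drop it, and leave the other things on the bench where they are.

Things in the scene. Friction and masses are not known exactly. Their poses are not given: they have to be found in the camera images.
- plug_module: White relay module plugged into the sloping socket. Block 46 (x) by 72 (y) by 30 mm high (z; raised details to 32), 40 to 90 g, centre of mass at the block's middle. Origin: centre of the flat underside; z out of its top. Grasp across the 46 mm at mid-length, coming along its -z. Each end face (y = +-36 mm) has a snap rib: 2 mm proud, 7 mm above the underside, 29 mm long.
- seat: Tilted grey plate 122 x 74 mm of the test socket, fixed. Origin: centre of its upper face, 46 mm above the bench; the seated module's origin coincides. z: plate normal, leaning 35 degrees from vertical towards the lower edge, which faces the robot within 25 degrees; x up the slope, y level. Seated module's y runs along seat x. The module comes out along z only, clear of everything after 22 mm.
- detent_mark (a point): Top centre of the upper detent housing on the plate, 48 mm up the slope and 20 mm above the plate; a like housing is at the lower end. Each spans 40 to 56 mm from the plate's middle; its sprung roller catches over the module's rib: up to 12 N pull over the first 12 mm. Four corner guides 12 mm high flank the long sides only 24 to 36 mm from the middle, so fingers fit beside the middle.
- dome_top (a point): Highest point of the balance stand, 71 mm above the bench. The stand is a plain smooth aluminium dome fixed to the bench: a half ball of 65 mm radius on a flat foot of 138 mm diameter, 6 mm high. A module whose middle is d mm off this point settles tilted by about d/50 rad, and slides off if far from it.
- loose_module: Bystander: white relay module 46 x 72 x 32 mm without end ribs, lying flat on the bench; origin at the centre of its underside.
- tape_roll: Bystander: roll of brown tape, 70 mm diameter, 19 mm high, lying flat; origin at the centre of its underside.
- timer: Bystander: small white bench timer, 60 x 62 x 23 mm; origin at the centre of its underside.
- card_pack: Bystander: banded pack of yellow cards, 62 x 92 x 26 mm; origin at the centre of its underside.
- gauge_block: Bystander: steel gauge block, 30 x 35 x 12 mm; origin at the centre of its underside.

How it is judged:
By the outcome, as a careful person would: the job done as asked, in the order asked, and still so for the second after the job is handed in, with the robot touching nothing.
It also fails if it takes over 45 s, if anything falls off the work surface, if the arm or the gripper's body presses on something with over 40 N, if the wrist force passes 120 N, or if a joint passes its speed limit or range.

### The arm

A 6-joint arm with a two-finger parallel gripper is mounted at the origin on a cart in front of the work surface, level with it; the furniture and walls round the work are solid. World frame = base frame: x ahead of the robot, y to its left, z up, the work surface at z = 0. Lengths are in m, angles in rad, forces in N, time in s.
With the tool pointing down it reaches from about 0.275 to 0.825 m from the base axis. Payload 4.9 kg.
Tool frame: the origin (TCP) lies midway between the tips of the shut fingers; the grasp point (between the pads) lies 19 mm behind it (grip_point_offset is the distance from the TCP to the grasp point, in m); z points along the fingers, y is the line along which they close (so a half turn about z gives the same grasp; the last joint's range is limited). The gripper opens to 85 mm and grips with 20 to 120 N. Pads are 22 mm wide; open, the fingers measure 114 mm over their backs; the gripper's body (76 mm by 85 mm) begins 54 mm behind the grasp point. The pads swing forward as they close: fully open they stand 13 mm farther back than shut.
Start: joints at [-1.283, 0.326, -0.193, 1.052, 0, 1.437], TCP at [0.225, -0.502, 0.231] pointing down, gripper open.
Joint ranges: [-2.65, 2.65], [-0.97, 1.79], [-1.3, 1.35], [-1.93, 2.1], [-1.47, 1.37], [-3.14, 3.14]. Speed limits (rad/s): [2.57, 2.57, 3.14, 3.14, 3.14, 3.14].

### API

Orientations are given as a rotation vector (axis times angle).
In Python, from cell import * gives the robot as it stands. Calls block until the motion is done:
- movep(position, orientation): joint-space move of the TCP to a pose.
- move_l(position, velocity=0.15, rot=None, until_force=None): straight line of the TCP; rot=None keeps the orientation; velocity is the mean speed in m/s. With until_force (N) it stops when the force on the tool has changed by that much, and returns True; else False.
- set_joints(angles): joint-space move.
- let_go() and grab(newtons=None): open the fingers fully, or close them until they stop; newtons is the grip in N (None keeps the last).
- sleep(seconds).
- ik(position, orientation): joint angles nearest the present ones, or None.
- get_state(): the state.
- grab_frame(name): name is "side" or "top" or "wrist"; returns a dict with "img" (384x512x3 uint8, red, green, blue), "fx", "fy", "cx", "cy" (pixels), "cam_to_world" (4x4, takes a point from camera to world coordinates); the wrist camera has in their place "T_tool_cam" (4x4, takes a point from camera to tool coordinates, whose origin is the TCP and whose axes are the flange's). Camera axes: x right, y down, z forward; pixel columns grow to the right and rows downward; lengths in m; the calibration is good to about 2 mm. A picture is of the moment at which its call begins: read the wrist's pose just before it. There is no depth.
A pose or a line that the arm cannot do raises MotionError and nothing moves.
- sign_off(): hands the job in; it is judged then, once.
Trained networks look in the newest picture that a camera, given by its name, has taken for a name from the list of things; names that differ only in an ending like _2 or _b are one class to them, and where a whole thing is asked for, a point or a joint stands for the part that bears it (a point fixed in the world has none). Each returns a list of dicts, best first, with "score" (0 to 1); they miss things now and then, are a little off and sometimes report something else, mostly with a low value. They report only what shows in the picture. A call takes as long as a camera call.
- spot_in(camera, name): "centre" ([column, row] in pixels, amid what is visible of it).
- silhouettes(camera, name): "mask" (384x512 bool, what is visible of it) and "centre" ([column, row] in pixels, amid what is visible of it).
- tip_of(camera, name): "centre" ([column, row] in pixels: a listed point, or the origin of a listed thing).
The state is a dict: "clock": time; "q": joint angles; "joint_velocities": joint speeds; "tau": joint torques, N m; "position": TCP position; "eef_rot": TCP orientation; "contact_force": force on the tool from outside, world axes, zero at the start; "wrist_torque": the same for the moment, N m; "finger_gap": opening from 0.0 (shut) to 1.0 (fully open); "grasp_force": force on a finger pad.
Only numpy, scipy, OpenCV 4.12 (cv2) and the standard library are available. Lean on these libraries where they do the work, as an engineer would, in place of code of your own. Each camera call takes 0.05 s, during which the arm holds its last target. There are 200 camera calls.

## Working session

There is one attempt and no reset: what is moved stays moved. The work goes in short steps, each a Python script; the robot and the scene stay as the last script left them, time stands still between calls to the robot, and variables do not carry over. Pictures are saved under pics/ and viewed, at most 12 in all, crops included, and the job is handed in when it is done.

```bash
ls; mkdir -p pics; python3 - <<'E'
from cell import *
import cv2,numpy as np
s=get_state();print(s['clock'],s['finger_gap'])
ims=[]
for c in ['side','top']:
    f=grab_frame(c);cv2.imwrite(f'pics/{c}0.png',f['img'][:,:,::-1]);print(c,f['fx'],f['fy'],f['cx'],f['cy'],np.round(f['cam_to_world'],4).tolist())
    for n in ['detent_mark','dome_top','seat','plug_module','loose_module','tape_roll','timer','card_pack','gauge_block']:
        print(n,[(np.round(d['centre'],1).tolist(),round(d['score'],2)) for d in tip_of(c,n)[:3]])
a=cv2.imread('pics/side0.png');b=cv2.imread('pics/top0.png')
cv2.imwrite('pics/both.png',cv2.resize(np.vstack([a,b]),(400,600)))
E
```

```text
pics
0.0 1.0015169137586437
side 375.2504681748761 375.2504681748761 254.01169572610215 187.37208181567564 [[0.9984, -0.0134, 0.0543, 0.4412], [-0.0544, -0.4564, 0.8881, -0.9279], [0.0129, -0.8896, -0.4565, 0.6105], [0.0, 0.0, 0.0, 1.0]]
detent_mark [([261.0, 169.4], 0.72)]
dome_top [([264.1, 234.4], 0.83)]
seat [([255.3, 179.3], 0.81), ([266.7, 237.0], 0.28)]
plug_module [([252.3, 180.0], 0.79)]
loose_module [([245.0, 221.9], 0.59)]
tape_roll [([261.2, 166.1], 0.43), ([261.8, 170.4], 0.19)]
timer [([244.8, 170.1], 0.62)]
card_pack [([242.1, 161.5], 0.52)]
gauge_block [([247.2, 303.3], 0.74), ([243.8, 173.7], 0.16)]
top 451.03854915473823 451.03854915473823 260.9924232128255 188.86048135133538 [[0.0226, -0.9856, 0.1677, 0.2569], [-0.9997, -0.0208, 0.012, 0.0871], [-0.0083, -0.1679, -0.9858, 1.5247], [0.0, 0.0, 0.0, 1.0]]
detent_mark [([225.6, 178.7], 0.78)]
dome_top [([337.2, 183.1], 0.67)]
seat [([225.5, 188.0], 0.67), ([166.1, 179.4], 0.47)]
plug_module [([228.7, 188.6], 0.69), ([226.6, 186.9], 0.26)]
loose_module [([288.2, 203.3], 0.72)]
tape_roll [([167.4, 178.6], 0.73)]
timer [([188.5, 200.8], 0.55)]
card_pack [([145.7, 202.4], 0.78)]
gauge_block [([381.7, 208.2], 0.63)]
```

```bash
python3 - <<'E'
import cv2,numpy as np
a=cv2.imread('pics/side0.png');b=cv2.imread('pics/top0.png')
cv2.imwrite('pics/c0.png',np.hstack([cv2.resize(a[100:350,150:350],(400,500)),cv2.resize(b[120:260,120:420],(400,187)).copy() if 0 else cv2.copyMakeBorder(cv2.resize(b[120:260,120:420],(400,187)),0,313,0,0,0)]))
E
cat > h.py <<'E'
from cell import *
import numpy as np, cv2
from scipy.spatial.transform import Rotation as R
from scipy.optimize import least_squares
def cam(f,M=None):
    return f['fx'],f['fy'],f['cx'],f['cy'],(f['cam_to_world'] if M is None else M)
def ray(c,px):
    fx,fy,cx,cy,M=c;M=np.array(M)
    d=M[:3,:3]@np.array([(px[0]-cx)/fx,(px[1]-cy)/fy,1]);return M[:3,3],d
def onz(c,px,z):
    o,d=ray(c,px);return o+d*(z-o[2])/d[2]
def wframe():
    s=get_state();f=grab_frame('wrist')
    T=np.eye(4);T[:3,:3]=R.from_rotvec(s['eef_rot']).as_matrix();T[:3,3]=s['position']
    return f,cam(f,T@np.array(f['T_tool_cam']))
def down(yaw): # tool z down, tool y axis at angle yaw
    y=np.array([np.cos(yaw),np.sin(yaw),0]);z=np.array([0,0,-1.]);return np.c_[np.cross(y,z),y,z]
E
python3 - <<'E'
from h import *
H=dict(detent_mark=.046+.048*np.sin(np.radians(35))+.02*np.cos(np.radians(35)),dome_top=.071,seat=.046,loose_module=0,gauge_block=0,tape_roll=0,timer=0,card_pack=0)
for c in ['side','top']:
    C=cam(grab_frame(c))
    for n,z in H.items():
        for d in tip_of(c,n)[:1]: print(c,n,np.round(onz(C,d['centre'],z)[:2],4))
f=grab_frame('wrist');print(np.round(f['T_tool_cam'],3).tolist(),f['fx'])
E
```

```text
side detent_mark [0.5391 0.1977]
side dome_top [ 0.5229 -0.1477]
side seat [0.5129 0.1936]
side loose_module [0.482  0.0092]
side gauge_block [ 0.4663 -0.3107]
side tape_roll [0.5487 0.4567]
side timer [0.4871 0.4107]
side card_pack [0.4857 0.5204]
top detent_mark [0.5305 0.2128]
top dome_top [ 0.5281 -0.135 ]
top seat [0.5067 0.2132]
top loose_module [0.4669 0.0009]
top gauge_block [ 0.4668 -0.3026]
top tape_roll [0.5502 0.418 ]
top timer [0.4709 0.3597]
top card_pack [0.4621 0.4943]
[[0.001, -0.946, -0.324, 0.083], [1.0, 0.001, -0.0, 0.002], [0.0, -0.324, 0.946, -0.143], [0.0, 0.0, 0.0, 1.0]] 299.6293659886734
```

View pics/c0.png

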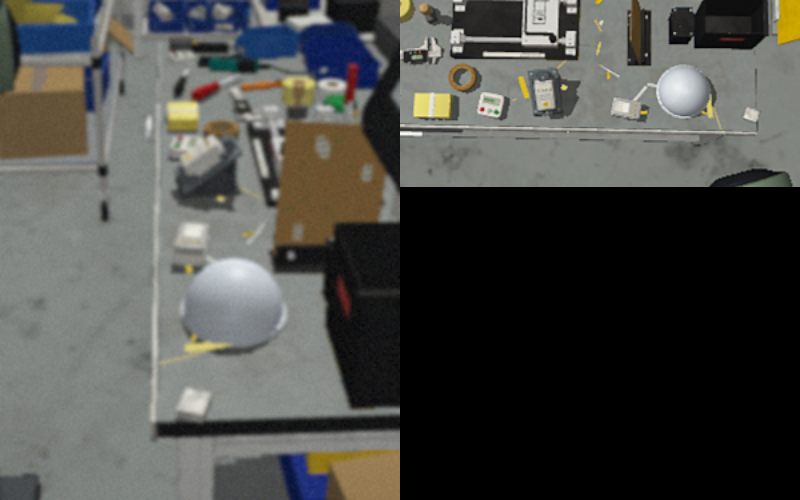

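```bash
python3 - <<'E'
from h import *
D=np.array([.525,-.14]);S=np.array([.51,.203])
def info(c,tag):
    f,C=wframe();cv2.imwrite(f'pics/{tag}.png',f['img'][:,:,::-1]);np.savez(f'{tag}.npz',C=np.array(C[:4]),M=C[4])
    for n in c:
        for d in tip_of('wrist',n)[:2]: print(tag,n,np.round(d['centre'],1),round(d['score'],2),np.round(onz(C,d['centre'],H[n]),4))
    return C
H=dict(detent_mark=.046+.048*np.sin(np.radians(35))+.02*np.cos(np.radians(35)),dome_top=.071,seat=.046,plug_module=.046)
def go(p,Rm):
    rv=R.from_matrix(Rm).as_rotvec();q=ik(p,rv);print(None if q is None else np.round(q,2));movep(p,rv)
go([*D,.27],down(np.pi/2));info(['dome_top'],'d1')
for d in silhouettes('wrist','dome_top')[:1]: np.save('d1m.npy',d['mask']);print(d['score'])
a=np.radians(35)
z=np.array([-np.sin(a),0,np.cos(a)]);y=np.array([0,1,0]);Rg=np.c_[np.cross(y,-z),y,-z]
go([*(S-[.02,0]),.28],down(np.pi/2));info(['detent_mark','seat','plug_module'],'s1')
go(np.r_[S,.046]+z*.15,Rg);info(['detent_mark','seat','plug_module'],'s2')
print(get_state()['clock'])
ims=[cv2.imread(f'pics/{t}.png') for t in ['d1','s1','s2']]
cv2.imwrite('pics/w1.png',cv2.resize(np.vstack([np.hstack(ims[:2]),np.hstack([ims[2],ims[2]*0])]),(800,600)))
E
```

```text
[-0.4   0.29 -0.14  1.14  0.   -0.4 ]
d1 dome_top [259.9 161.8] 0.57 [ 0.5226 -0.137   0.071 ]
0.93
[ 0.25  0.26 -0.16  1.15  0.    0.25]
s1 detent_mark [268.6 207.1] 0.61 [0.5417 0.2162 0.0899]
s1 plug_module [264.7 170.6] 0.87 [0.5084 0.2125 0.046 ]
s1 plug_module [269.6 205.8] 0.51 [0.5576 0.2196 0.046 ]
[ 0.45 -0.04 -1.05  0.   -0.25  0.38]
s2 detent_mark [273.6 228.3] 0.76 [0.5461 0.2205 0.0899]
s2 plug_module [264.5 169.4] 0.91 [0.5048 0.211  0.046 ]
6.5917
```

View pics/w1.png

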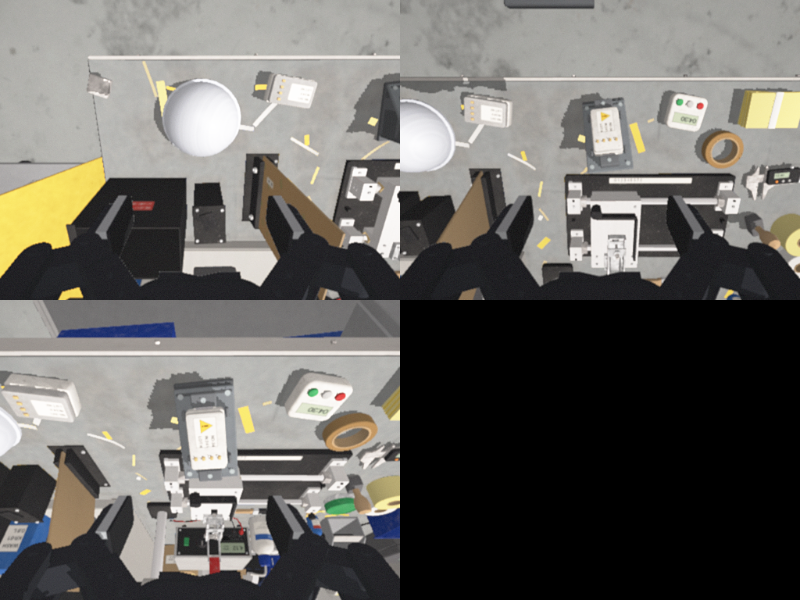

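```bash
cat >> h.py <<'E'
def proj(C,P):
    fx,fy,cx,cy,M=C;p=(np.asarray(P)-M[:3,3])@M[:3,:3];return np.c_[fx*p[:,0]/p[:,2]+cx,fy*p[:,1]/p[:,2]+cy]
def hullmask(px):
    m=np.zeros((384*4,512*4),np.uint8);h=cv2.convexHull((px*4).astype(np.float32));cv2.fillConvexPoly(m,np.round(h).astype(np.int32),1)
    return cv2.resize(m.astype(np.float32),(512,384),interpolation=cv2.INTER_AREA)
A=np.radians(35)
def seatR(yaw): # columns seat x(up slope),y,z
    c,s=np.cos(yaw),np.sin(yaw);u=np.array([c,s,0]);k=np.array([0,0,1.])
    x=u*np.cos(A)+k*np.sin(A);z=k*np.cos(A)-u*np.sin(A);return np.c_[x,np.cross(z,x),z]
BOX=np.array([[i*.036,j*.023,k] for i in(-1,1) for j in(-1,1) for k in(.0,.030)])
def fit(C,mask,model,p0,step):
    from scipy.optimize import minimize
    def cost(p): 
        h=hullmask(proj(C,model(p)));return 1-np.minimum(h,mask).sum()/np.maximum(h,mask).sum()
    p0=np.array(p0,float);sx=np.vstack([p0]+[p0+np.eye(len(p0))[i]*step[i] for i in range(len(p0))])
    r=minimize(cost,p0,method='Nelder-Mead',options=dict(initial_simplex=sx,xatol=1e-5,fatol=1e-5));return r.x,r.fun
def modelS(p): return np.r_[p[0],p[1],.046]+BOX@seatR(p[2]).T
t=np.linspace(0,2*np.pi,60,endpoint=False)
DOME=np.vstack([np.c_[.065*np.cos(e)*np.cos(t),.065*np.cos(e)*np.sin(t),0*t+.006+.065*np.sin(e)] for e in np.linspace(0,1.57,15)]+[np.c_[.069*np.cos(t),.069*np.sin(t),0*t+h] for h in(0,.006)])
def modelD(p): return DOME+np.r_[p[0],p[1],0]
E
python3 - <<'E'
from h import *
z=np.load('d1.npz');C=(*z['C'],z['M']);print('dome',fit(C,np.load('d1m.npy').astype(float),modelD,[.523,-.137],[.01,.01]))
f,C=wframe();m=silhouettes('wrist','plug_module')[0]['mask']
p,e=fit(C,m.astype(float),modelS,[.505,.211,.1],[.01,.01,.1]);print('seat',p,e)
img=f['img'][:,:,::-1].copy();img[m,2]=255
for P in (modelS(p),): 
    for a in proj(C,P): cv2.circle(img,tuple(int(v) for v in a),2,(0,255,0),-1)
Rs=seatR(p[2])
for q in [(.048,0,.02),(-.048,0,.02),(.061,.037,0),(.061,-.037,0),(-.061,.037,0),(-.061,-.037,0)]:
    a=proj(C,[np.r_[p[:2],.046]+Rs@np.array(q)])[0];cv2.circle(img,tuple(int(v) for v in a),2,(255,0,255),-1)
cv2.imwrite('pics/fit1.png',cv2.resize(img[60:260,180:360],(540,600),interpolation=cv2.INTER_CUBIC))
E
```

```text
dome (array([ 0.52553352, -0.13906789]), np.float64(0.01581784931083896))
seat [0.51108703 0.21242534 0.12200898] 0.0828618813646016
```

View pics/fit1.png

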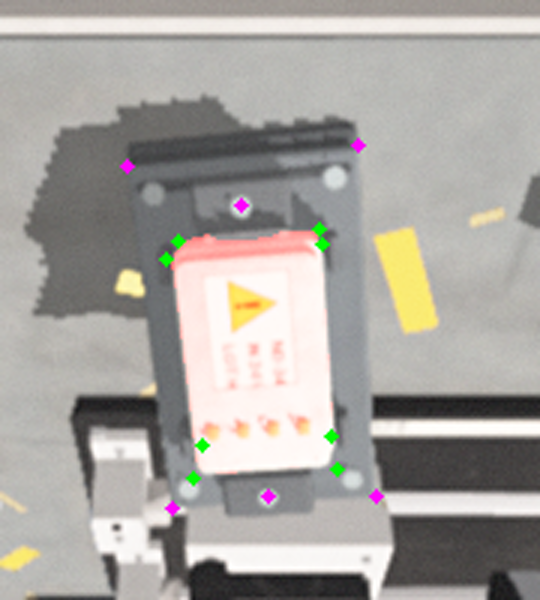

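```bash
cat >> h.py <<'E'
def graspR(yaw):
    s=seatR(yaw);return np.c_[np.cross(s[:,1],-s[:,2]),s[:,1],-s[:,2]]
rv=lambda M:R.from_matrix(M).as_rotvec()
E
sed -i 's/for k in(.0,.030)/for k in(.018,.030)/' h.py
python3 - <<'E'
from h import *
p=np.array([.511,.2124,.13]);img=None
for off,k in [((0,0,.08),0),((0,.02,.10),1),((0,-.02,.10),2)]:
    S=seatR(p[2]);P=np.r_[p[:2],.046]+S@np.array(off)
    if k==0: movep(P,rv(graspR(p[2])))
    else: move_l(P,rot=rv(graspR(p[2])))
    f,C=wframe();m=silhouettes('wrist','plug_module')[0]['mask']
    q,e=fit(C,m.astype(float),modelS,p,[.005,.005,.05]);print(np.round(q,4),round(e,3))
    for d in tip_of('wrist','detent_mark')[:1]: print(np.round(onz(C,d['centre'],.046+.048*np.sin(A)+.02*np.cos(A)),4), proj(C,[np.r_[q[:2],.046]+seatR(q[2])@[.048,0,.02]]),d['centre'])
    im=f['img'][:,:,::-1].copy()
    for Q in proj(C,modelS(q)): cv2.circle(im,tuple(int(v) for v in Q),1,(0,255,0),-1)
    S=seatR(q[2])
    for Q in proj(C,[np.r_[q[:2],.046]+S@np.array(v) for v in [(.048,0,.02),(-.048,0,.02),(.061,.037,0),(.061,-.037,0),(-.061,.037,0),(-.061,-.037,0)]]): cv2.circle(im,tuple(int(v) for v in Q),1,(255,0,255),-1)
    im=cv2.resize(im[40:300,150:390],None,fx=1.66,fy=2);img=im if img is None else np.hstack([img,im])
print(get_state()['clock'])
cv2.imwrite('pics/fit2.png',img[:,:800])
E
```

```text
[0.506  0.2123 0.1371] 0.08
[0.5433 0.2154 0.0899] [[259.99703157 265.69193961]] [257.4, 270.4]
[0.5074 0.2131 0.1462] 0.073
[0.5423 0.2165 0.0899] [[234.05707862 247.97132158]] [232.6, 251.6]
[0.5072 0.2102 0.1201] 0.075
[0.5379 0.2168 0.0899] [[279.83232088 250.35756247]] [282.9, 252.1]
8.2833
```

View pics/fit2.png

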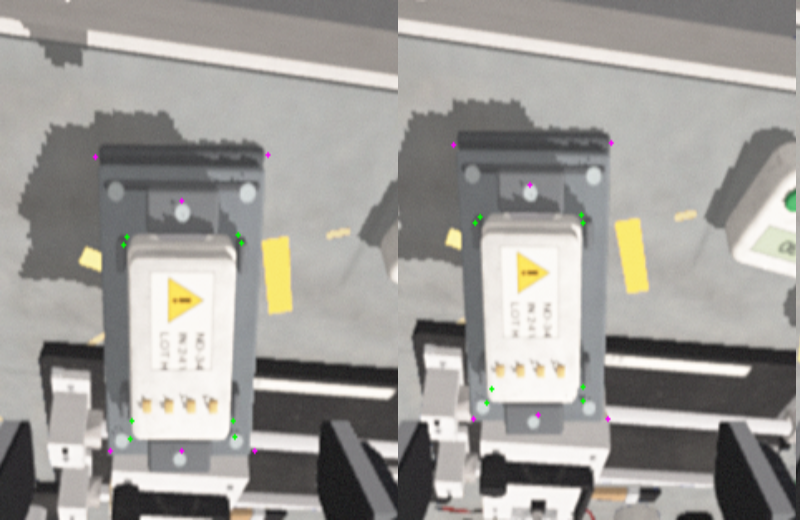

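```bash
python3 - <<'E'
from h import *
p=np.array([.509,.2125,.135]);S=seatR(p[2]);o=np.r_[p[:2],.046];r=rv(graspR(p[2]))
def st(t):
    s=get_state();print(t,round(s['clock'],2),'gap',round(s['finger_gap'],3),'gf',np.round(s['grasp_force'],1),'F seat',np.round(S.T@s['contact_force'],1),'M',np.round(s['wrist_torque'],2),'pos',np.round(S.T@(np.array(s['position'])-o),4))
move_l(o+S[:,2]*.06,rot=r);st('a')
print(move_l(o+S[:,2]*-.001,velocity=.08,until_force=8));st('b')
grab(50);st('c')
np.save('grip.npy',p)
E
```

```text
a 8.72 gap 1.001 gf 0.0 F seat [ 0.   0.4 -0.1] M [-0.06  0.62 -0.02] pos [-0.0011  0.0004  0.0599]
False
b 9.63 gap 1.0 gf 0.0 F seat [-0.1 -0.9 -0.2] M [0.   0.53 0.02] pos [ 0.     -0.0001 -0.0007]
c 10.08 gap 0.529 gf 50.9 F seat [0.5 0.1 6.3] M [-0.01  0.51 -0.07] pos [ 0.0003  0.0002 -0.0005]
```

```bash
python3 - <<'E'
from h import *
p=np.load('grip.npy');S=seatR(p[2]);o=np.r_[p[:2],.046]
for h in [.006,.013,.03,.07]:
    move_l(o+S[:,2]*h,velocity=.05 if h<.05 else .1)
    s=get_state();print(round(s['clock'],2),'gap',round(s['finger_gap'],3),np.round(s['grasp_force'],1),'F',np.round(S.T@s['contact_force'],1),'M',np.round(s['wrist_torque'],2))
f,C=wframe();cv2.imwrite('pics/pull.png',f['img'][:,:,::-1])
f2=grab_frame('side');cv2.imwrite('pics/pulls.png',cv2.resize(f2['img'][100:260,180:340,::-1],(384,384)))
a=cv2.imread('pics/pull.png')
cv2.imwrite('pics/pp.png',cv2.resize(np.hstack([a,cv2.imread('pics/pulls.png')]),(800,343)))
E
```

```text
10.38 gap 0.534 53.3 F [-0.5  0.1  5. ] M [-0.06  0.62  0.03]
10.67 gap 0.53 52.8 F [-0.8 -0.  -0.7] M [-0.04  0.59 -0.02]
11.16 gap 0.533 52.8 F [ 0.2  0.4 -0.9] M [-0.07  0.67  0.05]
11.71 gap 0.53 52.8 F [-0.1 -0.1 -0.9] M [-0.03  0.62 -0.01]
```

View pics/pp.png

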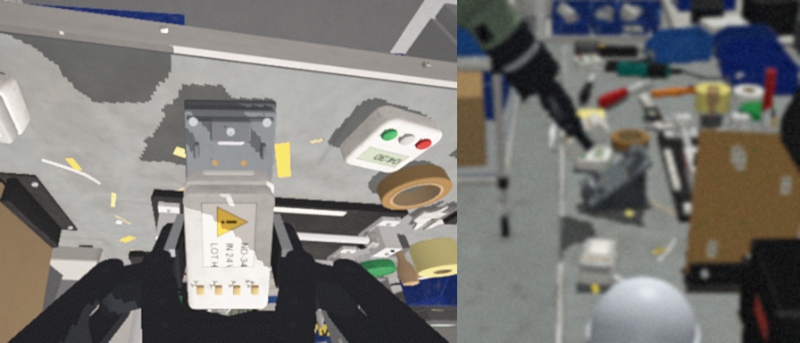

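```bash
cat >> h.py <<'E'
FULL=np.array([[i*.036,j*.023,k] for i in(-1,1) for j in(-1,1) for k in(0,.030)])
def modelT(p): # module box in tool frame: p = tx,ty,rot,tz of underside centre
    c,s=np.cos(p[2]),np.sin(p[2]);Rt=np.array([[c,s,0],[s,-c,0],[0,0,-1.]]);return np.r_[p[0],p[1],p[3]]+FULL@Rt.T
E
python3 - <<'E'
from h import *
movep([.50,-.10,.25],rv(down(np.pi/2)))
f=grab_frame('wrist');T=np.array(f['T_tool_cam']);C=(f['fx'],f['fy'],f['cx'],f['cy'],T)
m=silhouettes('wrist','plug_module')[0]['mask']
q,e=fit(C,m.astype(float),modelT,[0,0,0,0],[.004,.004,.05,.004]);print(q,e)
q2,e2=fit(C,m.astype(float),lambda v:modelT([v[0],v[1],v[2],0]),[0,0,0],[.004,.004,.05]);print(q2,e2)
print([ (d['centre'],d['score']) for d in tip_of('wrist','dome_top')],[(d['centre'],d['score']) for d in tip_of('wrist','plug_module')],proj(C,[[q2[0],q2[1],0]]))
s=get_state();print(s['clock'],s['finger_gap'],s['position'],s['contact_force'],s['wrist_torque'])
im=f['img'][:,:,::-1].copy();im[m,2]=255
for Q in proj(C,modelT([*q2,0])): cv2.circle(im,tuple(int(v) for v in Q),2,(0,255,0),-1)
for Q in proj(C,modelT(q)): cv2.circle(im,tuple(int(v) for v in Q),2,(255,0,255),-1)
cv2.imwrite('pics/hand.png',cv2.resize(im,(800,600)))
E
```

```text
[-0.00331923 -0.0017679   0.02094734  0.00566009] 0.03497322146035842
[-0.00077266 -0.00137791  0.01842658] 0.08950595023440322
[([221.1, 187.6], 0.77)] [([254.1, 251.6], 0.81)] [[256.12387948 252.20054157]]
13.3 0.5290204986257914 [ 0.49957711 -0.09889461  0.24923435] [ 0.32424808  0.04517473 -1.12070299] [-0.03984869 -0.01411861 -0.01592713]
```

View pics/hand.png

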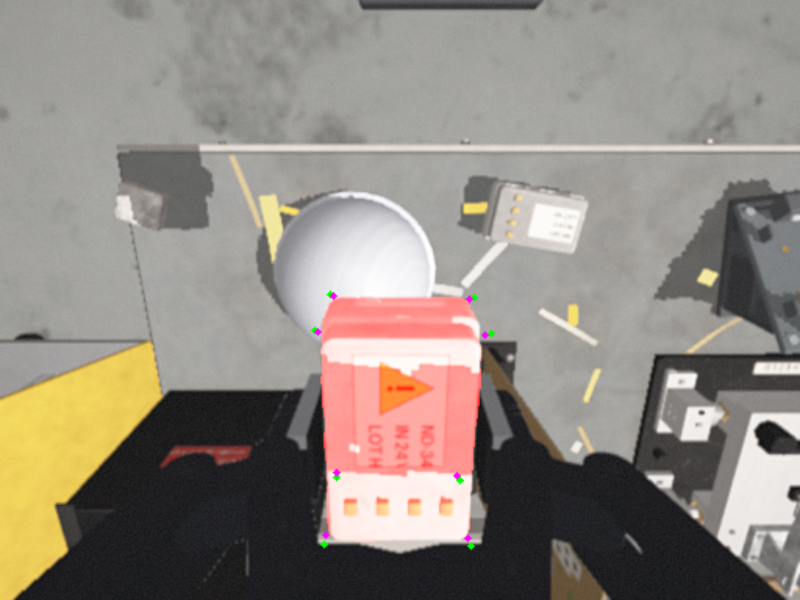

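```bash
python3 - <<'E'
from h import *
x,y=.5240,-.1377
move_l([x,y,.25],rot=rv(down(np.pi/2)));move_l([x,y,.092],velocity=.12)
sleep(.2)
def avg(n=6):
    L=[]
    for i in range(n): 
        s=get_state();L.append(np.r_[s['contact_force'],s['wrist_torque']]);sleep(.03)
    return np.mean(L,0),np.std(L,0)
a,sd=avg();print(np.round(a,2),np.round(sd,2))
print(move_l([x,y,.06],velocity=.02,until_force=6))
s=get_state();print(s['clock'],s['position'],s['contact_force'],s['finger_gap'])
b,_=avg();d=b-a;print(np.round(d,3),'lever x,y',-d[4]/d[2],d[3]/d[2])
T=np.array(grab_frame('wrist')['T_tool_cam']);f=grab_frame('wrist');C=(f['fx'],f['fy'],f['cx'],f['cy'],T)
m=silhouettes('wrist','plug_module')[0]['mask'].astype(float)
tz=s['position'][2]-.071
for k in(tz-.002,tz,tz+.002): print(k,fit(C,m,lambda v:modelT([v[0],v[1],v[2],k]),[0,0,0],[.004,.004,.05]))
im=f['img'][:,:,::-1];g=grab_frame('side');gm=g['img'][100:260,180:340,::-1]
cv2.imwrite('pics/cont.png',np.hstack([cv2.resize(im,(450,338)),cv2.resize(gm,(338,338))]))
E
```

```text
[-0.37  0.23 -0.55 -0.01  0.   -0.01] [0.56 0.67 0.43 0.03 0.02 0.04]
True
16.65 [ 0.52393992 -0.13769276  0.07102493] [-0.57674815  0.84078272  5.49391516] 0.5310171877720782
[-0.412 -0.104  6.113  0.074  0.147 -0.009] lever x,y -0.024118131135542255 0.012180787630447894
-0.0019750700257589442 (array([-0.00011299, -0.00092287, -0.00087302]), np.float64(0.13431010732727822))
2.4929974241055808e-05 (array([-0.0010117 , -0.00092329,  0.00144829]), np.float64(0.10664127679144952))
0.002024929974241056 (array([-0.00151115, -0.00118683,  0.00857401]), np.float64(0.08053890810083397))
```

View pics/cont.png

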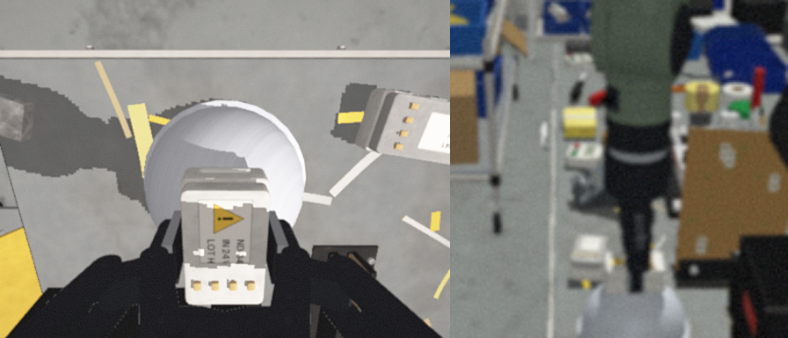

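```bash
python3 - <<'E'
from h import *
from scipy.optimize import minimize
f,C=wframe();m=silhouettes('wrist','dome_top')[0]['mask'].astype(float)
s=get_state();T=np.array(f['T_tool_cam']);Ct=(*C[:4],T)
for R1 in (180,188):
    def cost(p):
        h=hullmask(proj(C,modelD(p)))[:R1];return 1-np.minimum(h,m[:R1]).sum()/np.maximum(h,m[:R1]).sum()
    r=min((minimize(cost,[.5255,-.139],method='Nelder-Mead',options=dict(initial_simplex=[[.5255,-.139],[.53,-.139],[.5255,-.134]],xatol=1e-5,fatol=1e-6)),),key=lambda r:r.fun);print(R1,r.x,r.fun)
L=[]
for i in range(40):
    s=get_state();L.append(np.r_[s['contact_force'],s['wrist_torque']]);sleep(.03)
b=np.mean(L,0);p=s['position'];move_l([p[0],p[1],.085],velocity=.05);sleep(.1);L=[]
for i in range(40):
    s=get_state();L.append(np.r_[s['contact_force'],s['wrist_torque']]);sleep(.03)
print(np.round(b,3),np.round(b-np.mean(L,0),3),s['clock'])
im=f['img'][:,:,::-1].copy()
h=cv2.convexHull(proj(C,modelD(r.x)).astype(np.float32));cv2.polylines(im,[h.astype(np.int32)],True,(0,0,255),1)
for k,c in((0,(0,255,0)),(.004,(255,0,255))):
  v=[-.001 if k==0 else -.0022,-.0011,0.008,k]
  for Q in proj(Ct,modelT(v)): cv2.circle(im,tuple(int(v) for v in Q),1,c,-1)
cv2.imwrite('pics/cont2.png',cv2.resize(im[100:360,130:390],(600,600),interpolation=cv2.INTER_CUBIC))
E
```

```text
180 [ 0.52550641 -0.13932341] 0.010594573578827537
188 [ 0.52550286 -0.13947036] 0.009638136666746289
[-9.140e-01  1.490e-01  5.496e+00  6.500e-02  1.420e-01  1.000e-03] [-9.080e-01  1.790e-01  6.082e+00  6.000e-02  1.400e-01 -3.000e-03] 20.325
```

View pics/cont2.png

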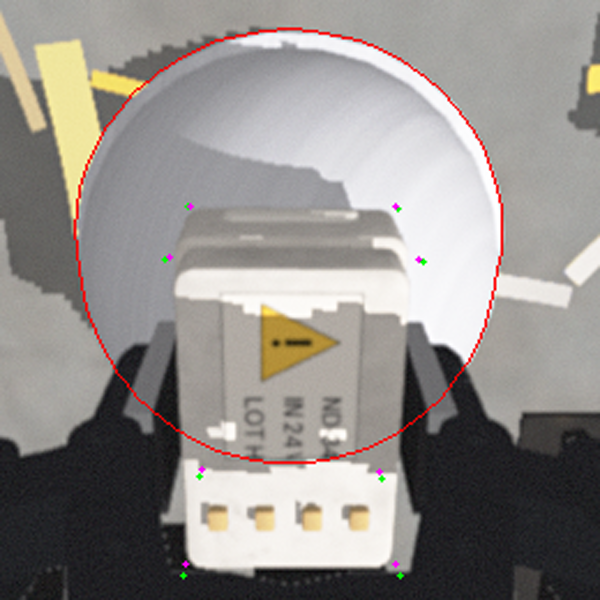

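```bash
cat >> h.py <<'E'
def modelP(p): # tx,ty,rot,tz(module centre),pitch,fillet ; block centre in tool frame
    r=p[5];c=np.array([[i*(.036-a),j*(.023-b),k*(.015-g)] for i in(-1,1) for j in(-1,1) for k in(-1,1) for a,b,g in((0,r,r),(r,0,r),(r,r,0),(.3*r,.3*r,r),(.4*r,.4*r,.4*r))])
    M=R.from_euler('y',p[4]).as_matrix()@R.from_euler('z',p[2]).as_matrix()
    return np.array(p[[0,1,3]])+c@M.T
E
python3 - <<'E'
from h import *
f=grab_frame('wrist');C=(f['fx'],f['fy'],f['cx'],f['cy'],np.array(f['T_tool_cam']))
m=silhouettes('wrist','plug_module')[0]['mask'].astype(np.uint8)
h=cv2.convexHull(cv2.findNonZero(m));mm=np.zeros_like(m);cv2.fillConvexPoly(mm,h,1);mm=mm.astype(float);print(m.sum(),mm.sum())
im=f['img'][:,:,::-1].copy()
best=None
for b0 in(-.1,0,.1):
  for fl in(.002,.004):
    p,e=fit(C,mm,lambda v:modelP(np.r_[v,fl]),[-.001,0,0,-.015,b0],[.004,.003,.04,.004,.08]);print(fl,np.round(p,4),round(e,4))
    if best is None or e<best[1]: best=(np.r_[p,fl],e)
cv2.polylines(im,[cv2.convexHull(proj(C,modelP(best[0])).astype(np.float32)).astype(np.int32)],True,(0,0,255),1)
cv2.polylines(im,[h],True,(0,255,0),1)
cv2.imwrite('pics/cont3.png',cv2.resize(im[170:360,160:350],(600,600),interpolation=cv2.INTER_CUBIC))
E
```

```text
14817 15029.0
0.002 [-0.0017 -0.0018  0.015  -0.0109 -0.0867] 0.0304
0.004 [-0.0004 -0.0015 -0.0009 -0.0131 -0.0672] 0.0372
0.002 [-0.0016 -0.0017  0.0152 -0.0106 -0.1166] 0.0298
0.004 [-1.000e-04 -1.900e-03  2.480e-02 -1.370e-02 -1.537e-01] 0.0345
0.002 [-0.0016 -0.0015  0.0032 -0.0108 -0.1103] 0.0289
0.004 [ 0.0002 -0.0016  0.0059 -0.0134 -0.1542] 0.0331
```

View pics/cont3.png

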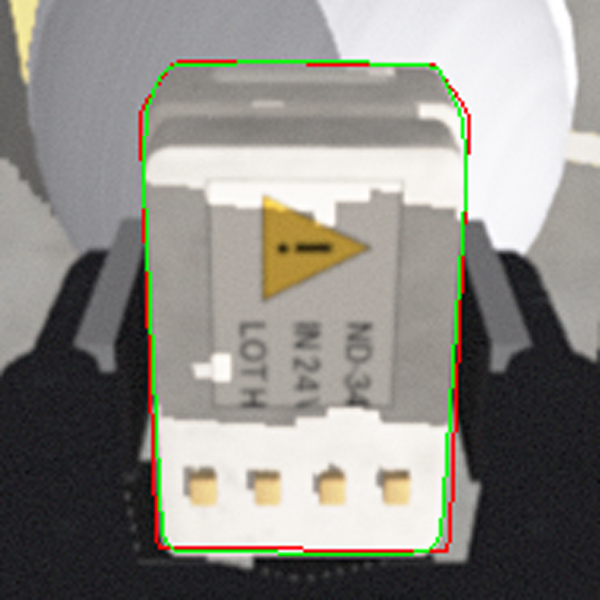

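```bash
cat >> h.py <<'E'
def mean(n=30):
    L=[]
    for i in range(n):
        s=get_state();L.append(np.r_[s['contact_force'],s['wrist_torque']]);sleep(.02)
    return np.mean(L,0)
E
python3 - <<'E'
from h import *
M=down(np.pi/2)@R.from_euler('y',.115).as_matrix()
x,y=.5230,-.1377
move_l([x,y,.09],rot=rv(M),velocity=.05);sleep(.1)
a=mean(20)
print(move_l([x,y,.06],velocity=.02,until_force=6));s=get_state();print(s['position'],s['clock'],s['finger_gap'])
d=mean(30)-a;print(np.round(d,3))
f=grab_frame('wrist');C=(f['fx'],f['fy'],f['cx'],f['cy'],np.array(f['T_tool_cam']))
m=silhouettes('wrist','plug_module')[0]['mask'].astype(np.uint8)
h=cv2.convexHull(cv2.findNonZero(m));mm=np.zeros_like(m);cv2.fillConvexPoly(mm,h,1)
for b in(-.15,-.05): print(fit(C,mm.astype(float),lambda v:modelP(np.r_[v,.002]),[-.001,0,0,-.012,b],[.004,.003,.04,.004,.08]))
E
```

```text
True
[ 0.52291867 -0.13768568  0.0717697 ] 22.1083 0.5302675894058475
[-2.67e-01  2.86e-01  5.42e+00  3.80e-02  1.26e-01  2.00e-03]
(array([-0.00173467, -0.00157412,  0.00548681, -0.01059036, -0.12232905]), np.float64(0.02691652191013072))
(array([-0.00204791, -0.00169079,  0.01096475, -0.01042902, -0.07303929]), np.float64(0.027850956630552925))
```

```bash
python3 - <<'E'
from h import *
M=down(np.pi/2)@R.from_euler('y',.152).as_matrix()
x,y=.5233,-.1377
move_l([x,y,.085],rot=rv(M),velocity=.05);sleep(.1)
a=mean(40)
print(move_l([x,y,.06],velocity=.02,until_force=8));s=get_state();print(s['position'],s['clock'],s['finger_gap'])
d=mean(40)-a;print(np.round(d,3))
E
```

```text
True
[ 0.52322738 -0.13771085  0.07214716] 24.6417 0.5314435700194008
[-0.357  0.175  5.593  0.064  0.152 -0.01 ]
```

```bash
python3 - <<'E'
from h import *
p=np.array(get_state()['position'])
for i in range(8):
    F=mean(6)[2]; print(round(F,2),end=' ')
    if F<1.3: break
    p[2]-=-.0003;move_l(p,velocity=.01)
let_go();sleep(.3)
s=get_state();print(s['clock'],s['finger_gap'],s['position'],s['contact_force'])
f=grab_frame('wrist');cv2.imwrite('pics/rel.png',f['img'][:,:,::-1])
g=grab_frame('side');t=grab_frame('top')
cv2.imwrite('pics/rel2.png',np.hstack([cv2.resize(f['img'][:,:,::-1],(450,338)),cv2.resize(g['img'][180:280,215:315,::-1],(338,338))]))
E
```

```text
5.01 0.58 26.5583 0.9994184085527948 [ 0.52326246 -0.13771303  0.07245249] [-0.19806706  0.14165975  0.07585187]
```

View pics/rel2.png

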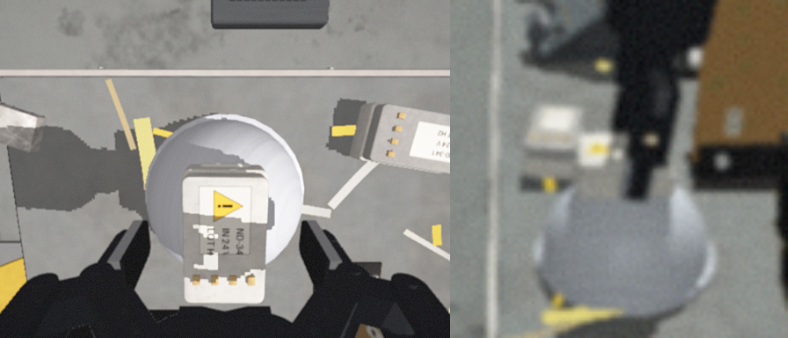

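```bash
cat >> h.py <<'E'
def modelW(p): # x,y,yaw,pitch(about world y),roll : underside centre at approx dome height
    r=.003;c=np.array([[j*(.036-a),i*(.023-b),.015+k*(.015-g)] for i in(-1,1) for j in(-1,1) for k in(-1,1) for a,b,g in((0,r,r),(r,0,r),(r,r,0))])
    M=R.from_euler('xyz',[p[4],p[3],p[2]]).as_matrix();return np.r_[p[0],p[1],.071]+c@M.T
def look():
    f,C=wframe();m=silhouettes('wrist','plug_module')[0]['mask'].astype(np.uint8)
    h=cv2.convexHull(cv2.findNonZero(m));mm=np.zeros_like(m);cv2.fillConvexPoly(mm,h,1)
    for b in(-.08,.08):
        p,e=fit(C,mm.astype(float),modelW,[.525,-.139,0,b,0],[.004,.004,.04,-b,.05]);print('mod',np.round(p,4),round(e,4))
    md=silhouettes('wrist','dome_top')[0]['mask'].astype(np.uint8)|mm
    print('dome',fit(C,md.astype(float),modelD,[.5255,-.139],[.004,.004]))
    return f,C,p
E
python3 - <<'E'
from h import *
s=get_state();Rm=R.from_rotvec(s['eef_rot']).as_matrix();p=np.array(s['position'])-Rm[:,2]*.09
move_l(p,velocity=.08)
movep([.505,-.139,.26],rv(down(np.pi/2)));sleep(.2)
f,C,q=look();a=f['img'][:,:,::-1][80:320,150:390]
f,C,q2=look()
g=grab_frame('side')
print(get_state()['clock'])
cv2.imwrite('pics/fin.png',np.hstack([cv2.resize(a,(400,400),interpolation=cv2.INTER_CUBIC),cv2.resize(g['img'][170:290,205:325,::-1],(400,400),interpolation=cv2.INTER_CUBIC)]))
E
```

```text
mod [ 0.5233 -0.1381  0.0015 -0.0778  0.0183] 0.0334
mod [ 0.5222 -0.1387  0.0046  0.022  -0.0027] 0.0298
dome (array([ 0.52587724, -0.13905878]), np.float64(0.030887137812456666))
mod [ 0.5224 -0.1382 -0.0067 -0.0258  0.0181] 0.0445
mod [ 0.5225 -0.1385 -0.0314 -0.015   0.0035] 0.0412
dome (array([ 0.52570975, -0.13878358]), np.float64(0.027075881696857818))
29.0333
```

View pics/fin.png

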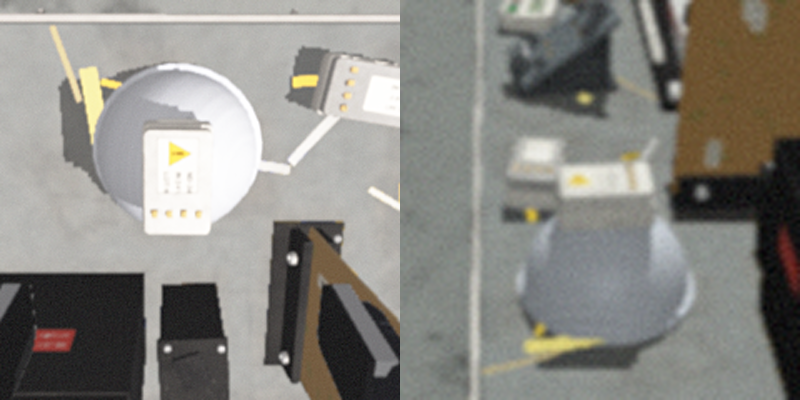

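```bash
python3 - <<'E'
from h import *
fs=[grab_frame('side') for _ in range(6)];g=fs[0];C=cam(g)
im=np.mean([cv2.cvtColor(f['img'],cv2.COLOR_RGB2GRAY) for f in fs],0)
cv2.imwrite('pics/av.png',im)
for pit in(-.06,0,.06):
    M=R.from_euler('y',pit).as_matrix();P=np.array([[s*.032,y,z] for y,z in((-.023,.03),(.023,.03),(-.023,0)) for s in(-1,1)])@M.T+[.523,-.1385,.071]
    px=proj(C,P);print(pit,[round(float((px[i+1]-px[i])[1]/(px[i+1]-px[i])[0]),4) for i in(0,2,4)],np.round(px,1).tolist())
def edge(c0,c1,r0,r1,sgn):
    gr=sgn*cv2.Sobel(im,cv2.CV_64F,0,1)[r0:r1,c0:c1];gr=np.maximum(gr,0)**2
    cols=np.arange(c0,c1);rows=(gr*np.arange(r0,r1)[:,None]).sum(0)/gr.sum(0)
    k,b=np.polyfit(cols,rows,1);res=rows-(k*cols+b);ok=abs(res)<1;k,b=np.polyfit(cols[ok],rows[ok],1);print('edge',round(k,4),round(b+k*265,2),round(np.std(res[ok]),2),ok.sum())
p=proj(C,[[.523,-.1615,.101],[.523,-.1155,.101]]);print(p)
r=int(round(p[0,1]));cc=int(round(p[0,0]))
edge(cc-11,cc+12,r-4,r+5,-1)
r=int(round(p[1,1]));edge(cc-11,cc+12,r-4,r+5,1)
E
```

```text
-0.06 [-0.07, -0.0692, -0.0707] [[253.9, 230.2], [280.0, 228.4], [252.9, 220.1], [277.9, 218.4], [254.5, 240.3], [280.1, 238.5]]
0 [-0.0195, -0.0181, -0.021] [[254.6, 229.5], [280.7, 229.0], [253.6, 219.5], [278.6, 219.0], [254.4, 239.7], [280.1, 239.1]]
0.06 [0.0311, 0.0333, 0.0289] [[255.4, 228.8], [281.4, 229.7], [254.3, 218.8], [279.2, 219.7], [254.5, 239.0], [280.1, 239.8]]
[[267.66852996 229.25050712]
 [266.10681963 219.2450336 ]]
edge -0.042 228.27 0.08 23
edge -0.0517 218.75 0.16 22[ WARN:0@6.608] global loadsave.cpp:1063 imwrite_ Unsupported depth image for selected encoder is fallbacked to CV_8U.
```

```bash
python3 -c "
from cell import *
print(sign_off())"
```

```text
the job is handed in; nothing more can be done
None
```

The relay module is out of the socket and balances on its own, right way up, on the dome. It sits about 2 to 3 mm off the top with a tilt of about 2° by my camera measurement. The arm is clear, nothing else was moved as far as I could see, and the job was handed in at about 30 s.

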